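# Hold the classroom air tank on its tilted charging nipple

## Robot

A 6-joint arm with a two-finger parallel gripper is mounted at the origin on the work surface. World frame = base frame: x ahead of the robot, y to its left, z up, the work surface at z = 0. Lengths are in mm, angles in rad, forces in N, time in s.
With the tool pointing down it reaches from about 225 to 725 mm from the base axis. Payload 3.1 kg.
Tool frame: the origin (TCP) lies between the finger pads; the fingertips stand manip.tip_extent ahead of it and the grasp point (between the pads) lies 11 mm behind it (manip.tip_extent is the distance from the TCP to the fingertips, in mm); z points along the fingers, y is the line along which they close (so a half turn about z gives the same grasp; the last joint's range is limited). The gripper opens to 85 mm and grips with 20 to 120 N. Pads are 22 mm wide; open, the fingers measure 114 mm over their backs; the gripper's body (76 mm by 85 mm) begins 54 mm behind the grasp point. The pads swing forward as they close: fully open they stand 13 mm farther back than shut.
Start: joints at [-1.473, 0.048, 0.099, 1.622, 0, 1.443], TCP at [117.525, -511.669, 239.312] pointing down, gripper open.
Joint ranges: [-2.91, 2.91], [-0.99, 1.94], [-1.21, 1.42], [-2.12, 2.29], [-1.49, 1.47], [-3.14, 3.14]. Speed limits (rad/s): [2.79, 2.79, 3.14, 3.14, 3.14, 3.14].

## Interface

Orientations are given as a rotation vector (axis times angle).
In Python, from rig import telemetry, viewer, manip gives the robot as it stands.
- The arm moves only by the tool move_arm, never from a script. Its argument "commands" is a list of rows, each a list of 2 entries, a list of its own where there are three numbers: the shift along the tool's x, y, z in mm, then the turn about the tool's z in degrees. In form: [[[tx, ty, tz], roll], ...]. A call has 1 to 10 rows; each row is the pose to reach, as a shift and turn from the pose commanded when the call began, along the tool's axes at that moment; what a row does not reach only later rows make up. A row lasts 1/10 s, in which the tool goes at most 50 mm and 8.59 degrees, less where a joint would pass 70% of its speed; a pose out of reach is approached as far as the arm can. A call with a gripper value outside its range is refused whole. "grip" is the opening, from 0 (shut) to 1 (fully open), set as the call begins (left out, the last holds). The fingers move at their own pace and stop on an object; "grip_force" is the grip in N (left out, the last holds). Time passes only in rows, so rows that repeat a pose let the fingers close. It gives the time, the measured TCP pose, the force, the opening and the grip force at its end, in the units of the state.
- telemetry.sense(): the state, without advancing time (a new reading comes with each control period).
- viewer.snapshot(name): name is "side" or "top"; returns (picture, depth): 480x640x3 uint8, blue, green, red; 480x640 float32, mm along the optical axis (not along the pixel's ray), 0 where there is no reading.
- viewer.calibration(name): a dict with "fov_y" (degrees; the focal length in pixels is half the picture's height over the tangent of half this angle, whatever the lens; pixels are square), "cx", "cy" (the principal point, pixels), "k1" (the pictures are not rectified: a ray, as slopes to the right and down, at radius r is drawn at 1 + k1 r^2 times it, then the intrinsics apply), "cam_to_world" (4x4, takes a point from camera to world coordinates). Camera axes: x right, y down, z forward; pixel columns grow to the right and rows downward; lengths in mm; the calibration is good to about 2 mm. A picture is of the moment at which its call begins. calibration takes no time and is no camera call.
- manip.sign_off(): hands the job in; it is judged then, once.
The state is a dict: "t": time; "q": joint angles; "dq": joint speeds; "effort": joint torques, N m; "ee_pos": TCP position; "tcp_rot": TCP orientation; "force": force on the tool from outside, world axes, zero at the start; "wrist_torque": the same for the moment, N m; "finger_gap": finger opening in mm; "grip_force": force on a finger pad.
Only numpy, scipy, OpenCV 4.12 (cv2) and the standard library are available. Lean on these libraries where they do the work, as an engineer would, in place of code of your own. Each camera call takes 0.05 s, during which the arm holds its last target. There are 200 camera calls.

## Task

Pick up the blue pocket air tank of the class pneumatics kit, set the coupler in its foot squarely onto the brass nipple of the charging block, which leans at an angle, and press straight along the nipple until you feel it click and come up firm. Finish while still gripping the tank and holding it pressed down past the click against the nipple's spring; it springs back if you let go. Do not ram it, and leave the eraser, pot, glue stick and book where they are.

Things in the scene. Friction and masses are not known exactly. Their poses are not given: they have to be found in the camera images.
- tank: Pocket air tank, loose, 0.2 to 0.33 kg, standing upright on the desk: a blue cylinder 40 mm in diameter with a rounded top, on a steel coupler foot 38 mm in diameter (the lowest 40 mm, an orange ring just above it); 118 mm tall overall. Origin: centre of its underside; z axis: its own axis, up. The blue part from 45 to 105 mm above the underside is the place to grip, from above. A round blind bore 18 mm in diameter and 24 mm deep opens in the middle of the underside.
- tank_seat (a point): Centre of the bore's floor inside the tank's coupler, on the tank's axis, 24 mm above its underside. It comes to rest on the nipple's tip.
- charger: Charging block, fixed to the desk: grey base plate 120 x 104 x 14 mm with two aluminium cheeks, and between them, on a stiff pivot 60 mm above the desk, a red cylindrical head 48 mm in diameter with the brass nipple standing out of the middle of its top face. The head leans 16 to 35 degrees from upright, another angle each time, towards the block's own -x side, which roughly faces the robot. Origin: centre of the base's underside, z up, yaw varies.
- nipple_tip (a point): Centre of the tip of the brass nipple. Its z axis points out of the nipple along its (leaning) axis; press along -z. The nipple is 14 mm in diameter, tapers to 7 mm over its last 9 mm, and stands 44 mm out of the red face when free; this tip is 121 to 131 mm above the desk. The point moves with the nipple.
- nipple (a joint): How far the nipple is pushed into the red head, m: 0 free, 0.016 hard limit. Spring: 7 N at the start, rising to about 11 N at 2.5 mm, falling back through about 8 N at 6 mm to about 4 N at 9.5 mm (the click), then rising again: about 9 N at 12 mm, 14 N at 13 mm, 22 N at 14 mm. It returns by itself to 0 when let go.
- eraser: Red-brown eraser 42 x 20 x 13 mm lying on the desk, to be left alone. Origin: centre of underside.
- pot: Yellow cup (pen pot, empty) 80 mm in diameter, 100 mm tall, to be left alone. Origin: centre of underside.
- gluestick: White glue stick with a red cap, 26 mm in diameter, 85 mm tall, standing, to be left alone. Origin: centre of underside.
- book: Green book 130 x 190 x 22 mm lying on the desk, to be left alone. Origin: centre of underside.
Things that resemble listed ones, but are neither listed nor needed, are in the scene too. There is more than one size of the charger; the job needs the larger.

How it is judged:
By the outcome, as a careful person would: the job done as asked, in the order asked, and still so for the second after the job is handed in, while the arm keeps its last pose, push and grip.
It also fails if it takes over 48 s, if anything falls off the work surface, if the arm or the gripper's body presses on something with over 40 N, if the wrist force passes 120 N, or if a joint passes its speed limit or range.

## Working session

There is one attempt and no reset: what is moved stays moved. The work goes in short steps, Python scripts to look and compute and a tool call to move; the robot and the scene stay as the last step left them, time stands still between calls to the robot, and variables do not carry over. Pictures are saved under pics/ and viewed, at most 10 in all, crops included, and the job is handed in when it is done.

Besides the shell and the picture viewer there is one more tool, called after "Call:" by a JSON object that holds its "op" and its "data". move_arm: Moves the arm, as the interface text tells. Its arguments: {"type":"object","properties":{"commands":{"type":"array"},"grip":{"type":"number"},"grip_force":{"type":"number"}},"required":["commands"]}

```bash
mkdir -p pics; ls; cat > h.py <<'E'
import numpy as np, cv2
from rig import telemetry, viewer, manip
from scipy.spatial.transform import Rotation as R
def K(c):
    f=240/np.tan(np.radians(c["fov_y"])/2); return f,np.array([[f,0,c["cx"]],[0,f,c["cy"]],[0,0,1.]])
def rays(name,uv):
    c=viewer.calibration(name); f,k=K(c)
    p=(np.atleast_2d(uv).astype(float)-[c["cx"],c["cy"]])/f
    s=p.copy()
    for _ in range(30): s=p/(1+c["k1"]*(s**2).sum(1,keepdims=True))
    T=np.array(c["cam_to_world"]); d=np.c_[s,np.ones(len(s))]
    return T[:3,3],d@T[:3,:3].T   # depth scales d
def pts(name,uv,depth):
    uv=np.atleast_2d(uv); o,d=rays(name,uv)
    z=depth[uv[:,1].astype(int),uv[:,0].astype(int)]; return o+d*z[:,None],z
def plane(name,uv,z):
    o,d=rays(name,uv); return o+d*((z-o[2])/d[:,2])[:,None]
E
python3 - <<'E'
from h import *
for n in("side","top"):
    p,d=viewer.snapshot(n); cv2.imwrite(f"pics/{n}0.png",p); np.save(n+"0.npy",d)
    c=viewer.calibration(n); print(n,c)
print(telemetry.sense(),manip.tip_extent)
E
```

```text
pics
side {'fov_y': 52.429890463244476, 'cx': 327.00302299649024, 'cy': 239.05861285392882, 'k1': -0.11766459646862341, 'cam_to_world': array([[ 9.77344161e-01, -1.54395902e-01,  1.44776714e-01,
         4.00925670e+02],
       [-2.11315285e-01, -6.72976393e-01,  7.08836106e-01,
        -7.02141818e+02],
       [-1.20100793e-02, -7.23370361e-01, -6.90355762e-01,
         8.54162039e+02],
       [ 0.00000000e+00,  0.00000000e+00,  0.00000000e+00,
         1.00000000e+00]])}
top {'fov_y': 49.330632723771096, 'cx': 322.855458308579, 'cy': 231.34049623721984, 'k1': -0.09857169115289469, 'cam_to_world': array([[ 9.18668611e-03, -9.96600432e-01,  8.18729782e-02,
         4.44497909e+02],
       [-9.99957794e-01, -9.14564099e-03,  8.76340687e-04,
         7.27665189e+01],
       [-1.24580641e-04, -8.18775733e-02, -9.96642387e-01,
         1.44020072e+03],
       [ 0.00000000e+00,  0.00000000e+00,  0.00000000e+00,
         1.00000000e+00]])}
{'t': 0.1, 'q': array([-1.47282684e+00,  4.86594600e-02,  9.77053900e-02,  1.62201480e+00,
       -7.60816637e-06,  1.44302275e+00]), 'dq': array([-0.00030687, -0.00184593,  0.00357103,  0.00057588, -0.0001467 ,
       -0.00077892]), 'effort': array([ 3.64918968e-03, -3.39852476e+01,  3.20934391e+01,  1.58130453e-02,
       -5.84299755e-05,  3.22943102e-06]), 'ee_pos': array([ 117.45492219, -511.11943702,  238.21854855]), 'tcp_rot': array([-3.11944338e+00, -3.53599246e-01, -3.88767526e-05]), 'force': array([ 0.6044125 , -0.8805638 ,  0.37593211]), 'wrist_torque': array([0.01695348, 0.02929763, 0.05887897]), 'grip_force': 0.0, 'finger_gap': 85.61086453440392} 8.0
```

View pics/top0.png

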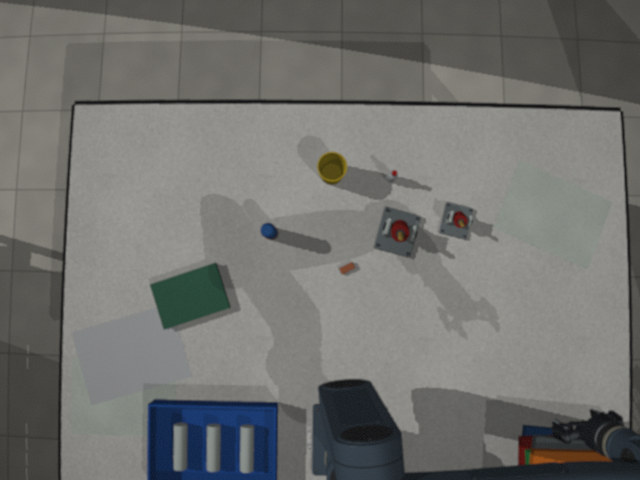

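View pics/side0.png

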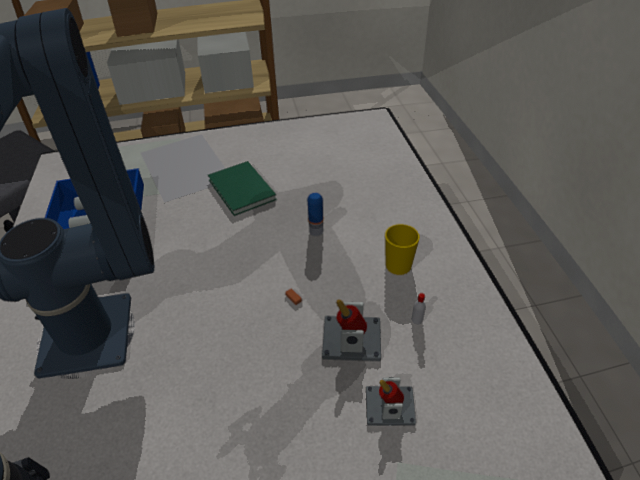

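The top picture shows the tank at (269,231), the larger charger at (400,232), the smaller decoy at (458,221) and the eraser at (348,268). In the side picture the tank is at (315,213), the larger charger at (351,335) and its nipple tip near (340,303).

```bash
python3 - <<'E'
from h import *
s=cv2.imread("pics/side0.png"); t=cv2.imread("pics/top0.png")
up=lambda im:cv2.resize(im,(400,400),interpolation=cv2.INTER_CUBIC)
cv2.imwrite("pics/crop1.png",np.hstack([up(s[290:370,312:392]),up(t[192:272,360:440])]))
def blob(im,lo,hi,box):
    h=cv2.cvtColor(im,cv2.COLOR_BGR2HSV); m=cv2.inRange(h,lo,hi); k=np.zeros_like(m); u0,v0,u1,v1=box; k[v0:v1,u0:u1]=m[v0:v1,u0:u1]
    v,u=np.nonzero(k); return np.c_[u,v]
B=((105,120,40),(125,255,255))
for n,im,box in(("side",s,(295,180,335,245)),("top",t,(250,215,290,250))):
    d=np.load(n+"0.npy"); uv=blob(im,*B,box); P,z=pts(n,uv,d); P=P[z>0]
    print(n,len(uv),uv.min(0),uv.max(0),uv.mean(0),"P med",np.median(P,0).round(1),"pct",np.percentile(P,[3,97],axis=0).round(1).tolist())
# yellow brass/red
for n,im,box in(("side",s,(330,290,372,335)),("top",t,(380,210,425,250))):
    d=np.load(n+"0.npy")
    for nm,lo,hi in(("brass",(12,90,40),(35,255,255)),("red",(0,150,40),(8,255,255))):
        uv=blob(im,lo,hi,box); P,z=pts(n,uv,d); print(n,nm,len(uv),uv.min(0),uv.max(0),P[z>0].mean(0).round(1))
        if nm=="brass":
            for a,b in zip(uv,P): print(a,b.round(0))
E
```

```text
side 386 [308 193] [322 222] [314.89637306 207.30310881] P med [556.1 196.5  91.7] pct [[541.3, 190.3, 50.0], [572.6, 219.5, 116.5]]
top 159 [261 224] [276 237] [268.40880503 230.49056604] P med [554.7 212.6 116.3] pct [[540.3, 198.1, 87.6], [570.6, 228.9, 121.8]]
side brass 116 [337 300] [349 316] [ 546.3 -131.8  108.2]
[337 300] [ 537. -123.  125.]
[338 300] [ 538. -126.  127.]
[339 300] [ 540. -126.  127.]
[340 300] [ 542. -128.  129.]
[337 301] [ 536. -127.  127.]
[338 301] [ 538. -127.  127.]
[339 301] [ 540. -128.  127.]
[340 301] [ 542. -127.  126.]
[341 301] [ 544. -127.  125.]
[337 302] [ 536. -128.  125.]
[338 302] [ 537. -129.  126.]
[339 302] [ 539. -130.  126.]
[340 302] [ 541. -129.  125.]
[341 302] [ 543. -128.  123.]
[342 302] [ 545. -128.  123.]
[337 303] [ 535. -129.  124.]
[338 303] [ 537. -131.  125.]
[339 303] [ 539. -131.  124.]
[340 303] [ 541. -131.  124.]
[341 303] [ 543. -130.  122.]
[342 303] [ 545. -130.  122.]
[343 303] [ 547. -128.  119.]
[337 304] [ 535. -131.  122.]
[338 304] [ 537. -131.  122.]
[339 304] [ 539. -132.  123.]
[340 304] [ 540. -134.  125
[... 3639 characters left out ...]
5. -135.   87.]
[398 237] [ 540. -116.  123.]
[399 237] [ 540. -118.  129.]
[400 237] [ 540. -121.  129.]
[401 237] [ 540. -123.  128.]
[402 237] [ 540. -126.  128.]
[403 237] [ 543. -135.   82.]
[398 238] [ 537. -116.  126.]
[399 238] [ 537. -118.  132.]
[400 238] [ 537. -121.  125.]
[401 238] [ 537. -123.  132.]
[402 238] [ 537. -126.  130.]
[403 238] [ 540. -135.   87.]
[398 239] [ 535. -117.  117.]
[399 239] [ 535. -119.  126.]
[400 239] [ 535. -121.  127.]
[401 239] [ 534. -123.  132.]
[402 239] [ 534. -125.  132.]
[399 240] [ 532. -118.  126.]
[400 240] [ 532. -121.  125.]
[401 240] [ 533. -124.  123.]
[402 240] [ 535. -132.   85.]
top red 165 [392 221] [408 240] [ 564.2 -124.9   86. ]
```

View pics/crop1.png

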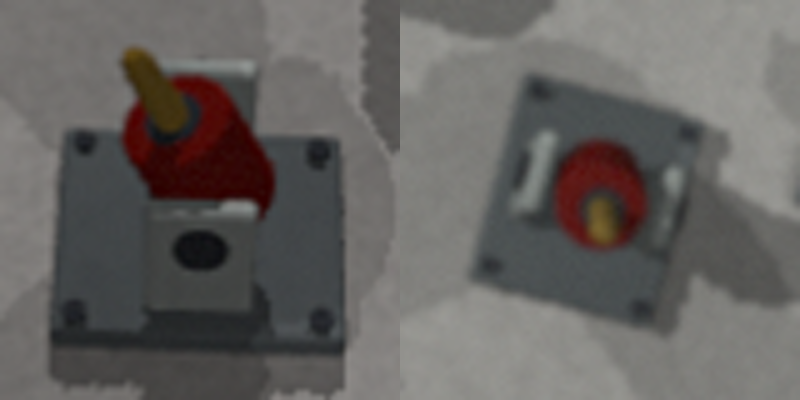

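The crop shows the side-view nipple tip at about (338,301) and the top-view tip at about (400.5,238.5). The base plate's corners are visible in both views. The moves can't tilt the tool, so I'll have to swivel the tank in the pads. I'll measure the block first.

```bash
python3 - <<'E'
from h import *
def tri(us,ut):
    o1,d1=rays("side",[us]);o2,d2=rays("top",[ut]);d1=d1[0];d2=d2[0]
    a=np.linalg.lstsq(np.c_[d1,-d2],o2-o1,rcond=None)[0]; p=o1+a[0]*d1;q=o2+a[1]*d2
    return (p+q)/2,np.linalg.norm(p-q)
cs=lambda x,y,u0,v0:((x+.5)/5-.5+u0,(y+.5)/5-.5+v0)
side=[cs(x,y,312,290) for x,y in((65,130),(341,138),(343,335),(52,332))]
top=[cs(x-400,y,360,192) for x,y in((527,72),(705,125),(668,330),(472,280))]
# block corners order top: far-left(+x,+y), far-right(+x,-y), near-right(-x,-y), near-left(-x,+y)
Pt=plane("top",top,14); Ps=plane("side",side,14)  # side: (-x,+y),(+x,+y),(+x,-y),(-x,-y)
Ps=Ps[[1,2,3,0]]
for n,P in(("top",Pt),("side",Ps)):
    x=(P[0]+P[1]-P[2]-P[3])/2; y=(P[0]+P[3]-P[1]-P[2])/2
    print(n,"c",P.mean(0).round(1),"len",np.linalg.norm(x).round(1),np.linalg.norm(y).round(1),"yaw",np.degrees(np.arctan2(x[1],x[0])).round(1),np.degrees(np.arctan2(-y[0],y[1])).round(1))
for i,j in zip((1,2,3,0),range(4)): pass
for k,(s,t) in enumerate(zip([side[1],side[2],side[3],side[0]],top)): print("corner",k,*[np.round(v,1) for v in tri(s,t)])
tip,e=tri(cs(132,56,312,290),cs(205,234,360,192)); print("tip",tip.round(1),e)
bs,e2=tri(cs(172,122,312,290),cs(198,196,360,192)); print("nipple base approx",bs.round(1),e2)
# tank: axis via blue silhouettes
s=cv2.imread("pics/side0.png"); t=cv2.imread("pics/top0.png")
print("tank top z from two views", *[np.round(v,1) for v in tri((314.9,196.5),(268.0,230.0))])
print("tank top-plane(118)",plane("top",[(268.4,230.5)],100).round(1), "side at z 75",plane("side",[(315,211)],75).round(1))
E
```

```text
top c [ 562.1 -132.8   14. ] len 116.8 106.6 yaw -12.7 -14.9
side c [ 565.6 -134.8   14. ] len 117.5 100.2 yaw -14.2 -15.5
corner 0 [635.9 -97.5   8.2] 3.7
corner 1 [ 607.2 -195.5   12.3] 4.3
corner 2 [ 493.3 -173.    19.7] 3.2
corner 3 [520.6 -67.    8.4] 3.9
tip [ 537.7 -123.3  122.2] 2.070108460981886
nipple base approx [ 557.2 -125.6   78.9] 4.857151814676479
tank top z from two views [557.8 213.9 111.3] 3.9
tank top-plane(118) [[555.5 214.2 100. ]] side at z 75 [[556.6 202.5  75. ]]
```

```bash
cat >> h.py <<'E'
def shift(psi,dw):  # tool pointing down, tool x at world angle psi (deg): world delta -> tool shift
    c,s=np.cos(np.radians(psi)),np.sin(np.radians(psi)); return np.round([c*dw[0]+s*dw[1], s*dw[0]-c*dw[1], -dw[2]],1)
def state():
    s=telemetry.sense(); r=R.from_rotvec(s["tcp_rot"]).as_matrix()
    psi=np.degrees(np.arctan2(r[1,0],r[0,0])); print("t %.2f"%s["t"],s["ee_pos"].round(1),"psi %.1f"%psi,"z",r[:,2].round(3),"F",s["force"].round(1),"gap %.1f gf %.1f"%(s["finger_gap"],s["grip_force"]),"q",s["q"].round(2)); return s,psi
E
python3 - <<'E'
from h import *
a=np.array([117.5,-511.7,239.3]);b=np.array([556,214,195]); p=12.9
for i in range(3): print(shift(p,(b-a)/3)); p+=81
print(p-360)
E
```

```text
[ 196.5 -203.2   14.8]
[231.4 162.3  14.8]
[-124.1  253.9   14.8]
-104.1
```

Call:
{"op": "move_arm", "data": {"commands": [[[20, -20, 1.5], -8], [[40, -40, 3], -16], [[60, -60, 4.5], -24], [[80, -81, 6], -32], [[98, -101, 7.5], -40], [[118, -122, 9], -48], [[138, -142, 10.5], -56], [[157, -162, 12], -64], [[177, -183, 13.5], -73], [[196.5, -203.2, 14.8], -81]], "grip": 1}}

```text
t: 1.1
ee_pos: [263.8, -268.3, 223.9]
tcp_rot: [-2.137, -2.302, -0.001]
force: [0.7, -0.4, 0.4]
finger_gap: 85.7
grip_force: 0.0
```

Call:
{"op": "move_arm", "data": {"commands": [[[23, 16, 1.5], -8], [[46, 32, 3], -16], [[69, 49, 4.5], -24], [[92, 65, 6], -32], [[116, 81, 7.5], -40], [[139, 97, 9], -48], [[162, 114, 10.5], -56], [[185, 130, 12], -64], [[208, 146, 13.5], -73], [[231.4, 162.3, 14.8], -81]]}}

```text
t: 2.1
ee_pos: [409.7, -26.4, 209.1]
tcp_rot: [-0.129, -3.138, -0.0]
force: [1.3, -0.9, -0.4]
finger_gap: 85.5
grip_force: 0.0
```

Call:
{"op": "move_arm", "data": {"commands": [[[-12, 25, 1.5], -8], [[-25, 51, 3], -16], [[-37, 76, 4.5], -24], [[-50, 102, 6], -32], [[-62, 127, 7.5], -40], [[-74, 152, 9], -48], [[-87, 178, 10.5], -56], [[-99, 203, 12], -64], [[-112, 229, 13.5], -73], [[-124, 254, 15], -81]]}}

```text
t: 3.1
ee_pos: [555.7, 215.4, 193.8]
tcp_rot: [1.94, -2.47, -0.001]
force: [0.4, -0.4, -0.1]
finger_gap: 85.5
grip_force: 0.0
```

```bash
python3 -c "
from h import *
state()"
```

```text
t 3.10 [555.7 215.4 193.8] psi -103.7 z [-0.001 -0.    -1.   ] F [ 0.4 -0.4 -0.1] gap 85.5 gf 0.0 q [ 0.26  0.23  0.21  1.55 -0.   -1.07]
```

Call:
{"op": "move_arm", "data": {"commands": [[[0, 0, 30], 0], [[0, 0, 60], 0], [[0, 0, 90], 0], [[0, 0, 105], 0], [[0, 0, 115], 0], [[0, 0, 115], 0]]}}

```text
t: 3.7
ee_pos: [554.6, 214.1, 78.3]
tcp_rot: [1.931, -2.475, -0.002]
force: [-0.7, 0.4, -0.5]
finger_gap: 85.3
grip_force: 0.0
```

Call:
{"op": "move_arm", "data": {"commands": [[[0, 0, 0], 0], [[0, 0, 0], 0], [[0, 0, 0], 0], [[0, 0, 0], 0], [[0, 0, 0], 0], [[0, 0, 0], 0], [[0, 0, 0], 0], [[0, 0, 0], 0]], "grip": 0, "grip_force": 25}}

```text
t: 4.5
ee_pos: [557.1, 214.6, 81.6]
tcp_rot: [-1.93, 2.474, -0.003]
force: [1.7, 0.4, 5.8]
finger_gap: 39.3
grip_force: 25.6
```

Call:
{"op": "move_arm", "data": {"commands": [[[0, 0, -10], 0], [[0, 0, -20], 0], [[0, 0, -30], 0], [[0, 0, -30], 0]]}}

```text
t: 4.9
ee_pos: [556.5, 214.8, 111.6]
tcp_rot: [-1.931, 2.475, -0.002]
force: [0.2, -0.2, -2.4]
finger_gap: 39.6
grip_force: 25.5
```

```bash
python3 - <<'E'
from h import *
state()
s,ds=viewer.snapshot("side");t,dt=viewer.snapshot("top")
cv2.imwrite("pics/side1.png",s);cv2.imwrite("pics/top1.png",t)
up=lambda im:cv2.resize(im,(400,400),interpolation=cv2.INTER_CUBIC)
cv2.imwrite("pics/crop2.png",np.hstack([up(s[150:250,265:365]),up(t[180:280,220:320])]))
E
```

```text
t 4.90 [556.5 214.8 111.6] psi -104.1 z [ 0.003  0.001 -1.   ] F [ 0.2 -0.2 -2.4] gap 39.6 gf 25.5 q [ 0.26  0.24  0.06  1.39  0.   -1.07]
```

View pics/crop2.png

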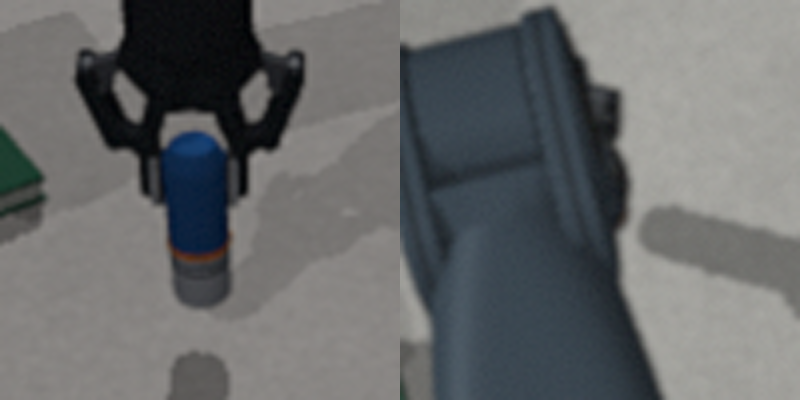

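The tank is gripped upright in the pads at about (315,200) in the side view. Next I carry it to the plate's left edge and swivel it in the pads there.

Call:
{"op": "move_arm", "data": {"commands": [[[15, -3, 0], 0], [[40, -7, 0], 0], [[70, -12, 0], 0], [[100, -17, 0], 0], [[130, -22, 0], 0], [[160, -27, 0], 0], [[190, -32, 0], 0], [[220, -37, 0], 0], [[240, -40, 10], 0], [[250, -42.5, 15], 0]]}}

```text
t: 6.0
ee_pos: [534.5, -40.8, 93.5]
tcp_rot: [1.928, -2.478, -0.002]
force: [-0.4, 0.8, -2.6]
finger_gap: 39.3
grip_force: 25.5
```

Call:
{"op": "move_arm", "data": {"commands": [[[2, 0, 3], 0], [[3, 0, 6], 0], [[3, 0, 6], 0]]}}

```text
t: 6.3
ee_pos: [534.8, -40.5, 88.1]
tcp_rot: [1.934, -2.475, -0.002]
force: [0.3, 0.9, -1.9]
finger_gap: 39.2
grip_force: 25.5
```

```bash
python3 - <<'E'
from h import *
state()
s,ds=viewer.snapshot("side");t,dt=viewer.snapshot("top")
cv2.imwrite("pics/side2.png",s);cv2.imwrite("pics/top2.png",t)
up=lambda im:cv2.resize(im,(400,400),interpolation=cv2.INTER_CUBIC)
cv2.imwrite("pics/crop3.png",np.hstack([up(s[250:370,292:412]),up(t[172:292,330:450])]))
E
```

```text
t 6.30 [534.8 -40.5  88.1] psi -104.0 z [-0.001  0.001 -1.   ] F [ 0.3  0.9 -1.9] gap 39.2 gf 25.5 q [-0.2   0.1  -0.15  1.32  0.   -1.53]
```

View pics/crop3.png

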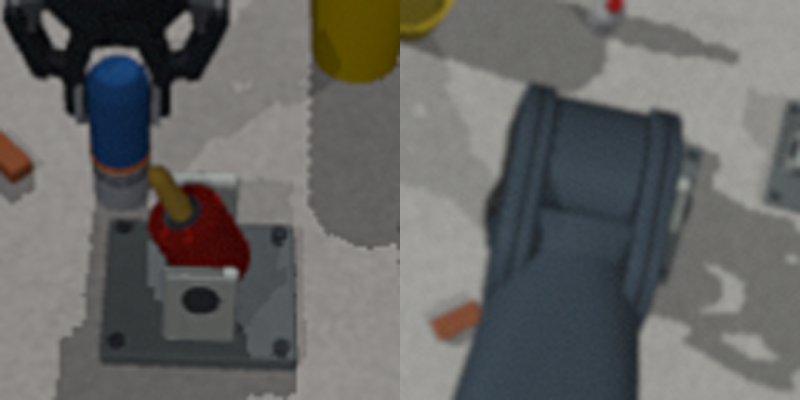

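The tank foot sits just left of the plate's near-left corner, at (122,185) in the crop. I'll shift a bit toward the corner end, raise it 4 mm and push along tool x.

Call:
{"op": "move_arm", "data": {"commands": [[[0, 7, -4], 0], [[4, 7, -4], 0], [[8, 7, -4], 0], [[11, 7, -4], 0], [[14, 7, -4], 0], [[17, 7, -4], 0], [[20, 7, -4], 0], [[23, 7, -4], 0], [[23, 7, -4], 0]], "grip_force": 20}}

```text
t: 7.3
ee_pos: [523.1, -62.4, 92.9]
tcp_rot: [-1.932, 2.477, -0.001]
force: [1.4, 1.5, -2.8]
finger_gap: 39.4
grip_force: 20.2
```

Call:
{"op": "move_arm", "data": {"commands": [[[3, 0, 0], 0], [[6, 0, 0], 0], [[9, 0, 0], 0], [[9, 0, 0], 0]]}}

```text
t: 7.7
ee_pos: [520.6, -71.1, 92.6]
tcp_rot: [1.932, -2.477, 0.0]
force: [2.6, 2.2, -1.4]
finger_gap: 39.3
grip_force: 20.3
```

```bash
python3 - <<'E'
from h import *
state()
s,ds=viewer.snapshot("side")
cv2.imwrite("pics/side3.png",s);np.save("side3.npy",ds)
h=cv2.cvtColor(s,cv2.COLOR_BGR2HSV);m=cv2.inRange(h,(105,120,40),(125,255,255));m[:, :300]=0;m[:,360:]=0;m[:240]=0;m[340:]=0
v,u=np.nonzero(m);P,z=pts("side",np.c_[u,v],ds);P=P[z>0]
c=np.median(P,0);P=P[np.linalg.norm(P-c,axis=1)<70];P=P
a=np.linalg.svd(P-P.mean(0))[2][0];a*=np.sign(a[2]);print("axis",a.round(3),"n",len(P), "tilt deg",np.degrees(np.arccos(a[2])).round(1))
E
```

```text
t 7.70 [520.6 -71.1  92.6] psi -104.1 z [-0. -0. -1.] F [ 2.6  2.2 -1.4] gap 39.3 gf 20.3 q [-0.26  0.07 -0.17  1.33 -0.   -1.59]
axis [-0.011 -0.005  1.   ] n 460 tilt deg 0.7
```

```bash
python3 - <<'E'
from h import *
s=cv2.imread("pics/side3.png")
cv2.imwrite("pics/crop4.png",cv2.resize(s[240:360,280:400],(600,600),interpolation=cv2.INTER_CUBIC))
E
```

```text
(no output)
```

View pics/crop4.png

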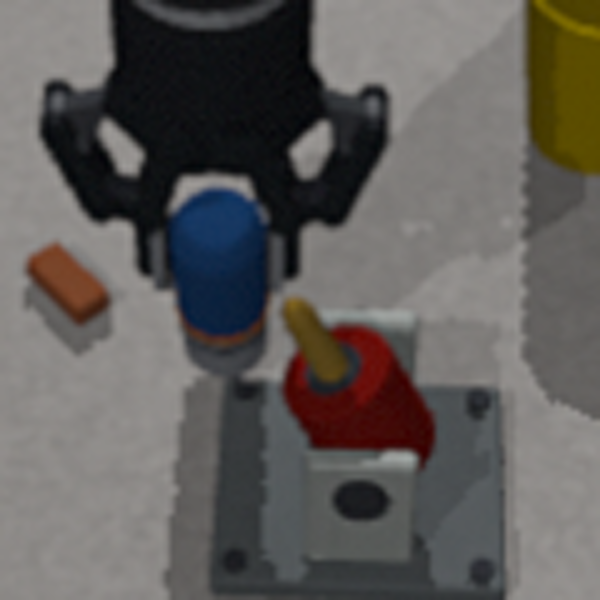

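The tank is tilting, with its foot held at the plate's corner at about (227,365) in the crop. I'll continue, easing slightly away from the corner.

Call:
{"op": "move_arm", "data": {"commands": [[[1, -2, 0], 0], [[3, -4, 0], 0], [[6, -4, 0], 0], [[9, -4, 0], 0], [[12, -4, 0], 0], [[15, -4, 0], 0], [[17, -4, 0], 0], [[17, -4, 0], 0]]}}

```text
t: 8.55
ee_pos: [520.4, -88.6, 92.8]
tcp_rot: [1.932, -2.477, 0.001]
force: [-0.2, 2.1, -2.4]
finger_gap: 38.9
grip_force: 20.5
```

```bash
python3 - <<'E'
from h import *
state()
E
```

```text
t 8.55 [520.4 -88.6  92.8] psi -104.1 z [ 0. -0. -1.] F [-0.2  2.1 -2.4] gap 38.9 gf 20.5 q [-0.3   0.07 -0.17  1.33 -0.   -1.62]
```

Call:
{"op": "move_arm", "data": {"commands": [[[-3, 0, -8], 0], [[-6, 0, -25], 0], [[-10, 0, -50], 0], [[-10, 0, -80], 0], [[-10, 0, -110], 0], [[-10, 0, -137], 6], [[-10, 0, -137], 14], [[-10, 0, -137], 22], [[-10, 0, -137], 30], [[-10, 0, -137], 38]], "grip_force": 40}}

```text
t: 9.55
ee_pos: [523.1, -79.5, 231.0]
tcp_rot: [-1.012, 2.974, -0.006]
force: [-1.0, 0.5, -1.6]
finger_gap: 38.9
grip_force: 45.2
```

Call:
{"op": "move_arm", "data": {"commands": [[[0, 0, 0], 8], [[0, 0, 0], 16], [[0, 0, 0], 24], [[0, 0, 0], 32], [[0, 0, 0], 40], [[0, 0, 0], 48], [[0, 0, 0], 52], [[0, 0, 0], 52]]}}

```text
t: 10.35
ee_pos: [523.1, -79.3, 230.7]
tcp_rot: [0.385, 3.117, -0.004]
force: [0.1, 0.2, -1.9]
finger_gap: 38.8
grip_force: 45.1
```

```bash
python3 - <<'E'
from h import *
state()
for k in range(1):
  s,ds=viewer.snapshot("side");t,dt=viewer.snapshot("top")
cv2.imwrite("pics/side5.png",s);np.save("side5.npy",ds);cv2.imwrite("pics/top5.png",t);np.save("top5.npy",dt)
cv2.imwrite("pics/crop5.png",np.hstack([cv2.resize(s[200:360,260:360],(375,600),interpolation=cv2.INTER_CUBIC),cv2.resize(t[190:290,350:420],(420,600),interpolation=cv2.INTER_CUBIC)]))
E
```

```text
t 10.35 [523.1 -79.3 230.7] psi 165.9 z [ 0.001 -0.003 -1.   ] F [ 0.1  0.2 -1.9] gap 38.8 gf 45.1 q [-0.28  0.05  0.09  1.6  -0.   -0.03]
```

View pics/crop5.png

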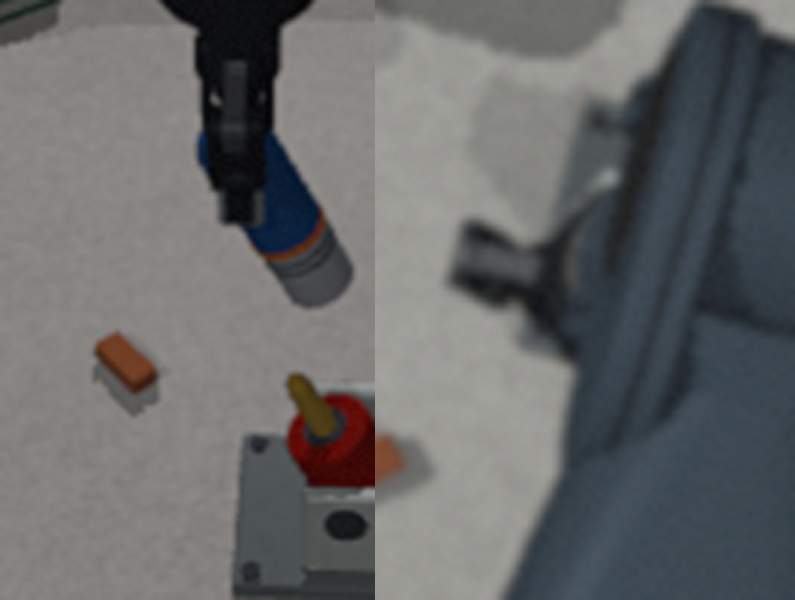

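The tank is now leaned like the nipple. In the side crop its right edge runs from (272,138) to (350,265), and the nipple from (322,430) to (297,380). I'll measure both leans from edge planes.

```bash
cat >> h.py <<'E'
from scipy.optimize import brentq
yaw=np.radians(-14.3); XB=np.array([np.cos(yaw),np.sin(yaw),0]); YB=np.array([-np.sin(yaw),np.cos(yaw),0])
def lean_from_line(name,uv):  # uv of points along an edge parallel to axis; lean in plane z/-XB
    o,d=rays(name,uv); n=np.linalg.svd(d/np.linalg.norm(d,axis=1)[:,None])[2][2]
    return np.degrees(np.arctan2(n[2],n@XB)), n   # n.(cos z - sin XB)=0
def edges(im,lo,hi,box):
    m=cv2.inRange(cv2.cvtColor(im,cv2.COLOR_BGR2HSV),lo,hi); u0,v0,u1,v1=box; L=[];Rr=[]
    for v in range(v0,v1):
        u=np.nonzero(m[v,u0:u1])[0]
        if len(u)>2: L.append((u[0]+u0-.5,v)); Rr.append((u[-1]+u0+.5,v))
    return np.array(L),np.array(Rr)
E
python3 - <<'E'
from h import *
s=cv2.imread("pics/side5.png")
f=lambda a:((a+90+90)%180)-90
L,Rr=edges(s,(105,120,30),(125,255,255),(305,230,350,262))
print("blue right",Rr.astype(int).tolist())
p=np.polyfit(Rr[:,1],Rr[:,0],1); k=abs(np.polyval(p,Rr[:,1])-Rr[:,0])<1.2; print("tank lean",f(lean_from_line("side",Rr[k])[0]),k.sum(),len(k))
for nm in("side0","side5"):
    s=cv2.imread(f"pics/{nm}.png")
    L,Rr=edges(s,(12,90,40),(35,255,255),(330,298,356,318)); print("brass",[(int(l[1]),l[0],r[0]) for l,r in zip(L,Rr)])
    sel=(L[:,1]>=304)&(L[:,1]<=313)
    for e in(L,Rr,(L+Rr)/2): print("nipple lean",f(lean_from_line("side",e[sel])[0]).round(1))
t=cv2.imread("pics/top0.png"); L,Rr=edges(t,(12,90,40),(35,255,255),(390,228,412,244)); print([(int(l[1]),l[0],r[0]) for l,r in zip(L,Rr)])
E
```

```text
blue right [[332, 236], [333, 237], [333, 238], [334, 239], [335, 240], [335, 241], [336, 242], [336, 243], [337, 244], [338, 245], [338, 246], [339, 247], [339, 248], [340, 249], [341, 250], [341, 251], [342, 252], [342, 253], [343, 254], [344, 255], [344, 256], [344, 257], [344, 258], [343, 259], [343, 260], [342, 261]]
tank lean -67.29086720696557 22 26
brass [(300, np.float64(336.5), np.float64(340.5)), (301, np.float64(336.5), np.float64(341.5)), (302, np.float64(336.5), np.float64(342.5)), (303, np.float64(336.5), np.float64(343.5)), (304, np.float64(336.5), np.float64(343.5)), (305, np.float64(337.5), np.float64(344.5)), (306, np.float64(337.5), np.float64(345.5)), (307, np.float64(338.5), np.float64(346.5)), (308, np.float64(338.5), np.float64(347.5)), (309, np.float64(339.5), np.float64(348.5)), (310, np.float64(339.5), np.float64(348.5)), (311, np.float64(340.5), np.float64(348.5)), (312, np.float64(341.5), np.float64(349.5)), (313, np.float64(341.5), np.float64(349.5)), (314, np.float64(342.5), np.float64(348.5)), (315, np.float64(343.5), np.float64(348.5))]
nipple lean -7
[... 526 characters left out ...]
loat64(348.5)), (311, np.float64(340.5), np.float64(348.5)), (312, np.float64(341.5), np.float64(349.5)), (313, np.float64(341.5), np.float64(349.5)), (314, np.float64(342.5), np.float64(348.5)), (315, np.float64(342.5), np.float64(347.5))]
nipple lean -70.3
nipple lean -65.7
nipple lean -68.1
[(232, np.float64(397.5), np.float64(402.5)), (233, np.float64(397.5), np.float64(402.5)), (234, np.float64(397.5), np.float64(402.5)), (235, np.float64(397.5), np.float64(403.5)), (236, np.float64(396.5), np.float64(403.5)), (237, np.float64(397.5), np.float64(403.5)), (238, np.float64(397.5), np.float64(403.5)), (239, np.float64(397.5), np.float64(402.5)), (240, np.float64(398.5), np.float64(402.5))]
```

```bash
cat >> h.py <<'E'
def proj(name,P):
    c=viewer.calibration(name); f,k=K(c); T=np.linalg.inv(np.array(c["cam_to_world"])); q=T[:3,:3]@np.array(P)+T[:3,3]; s=q[:2]/q[2]
    return f*s*(1+c["k1"]*(s@s))+[c["cx"],c["cy"]]
def axis(deg): a=np.radians(deg); return np.array([0,0,np.cos(a)])-np.sin(a)*XB
E
python3 - <<'E'
from h import *
th=22.5; u=axis(th); G=np.array([523.1,-79.3,241.7])
print("underside proj",proj("side",G-92.6*u),"obs 345.4,275.3")
e=1.; U=G-92.6*u
for n,v in(("XB",XB),("z",[0,0,1.]),("YB",YB),("u",u)): print(n,(proj("side",U+np.array(v))-proj("side",U)).round(3))
for z in(122,125,128,131): print(z,"top",plane("top",[(400.5,238.4)],z).round(1),"side",plane("side",[(338.0,300.8)],z).round(1))
for T in([537.2,-127.2,128.6],[537.5,-124.5,126]): print(T,proj("side",T),proj("top",T), "base",proj("side",np.array(T)-44*axis(22)),proj("top",np.array(T)-44*axis(22)))
E
```

```text
underside proj [343.37122458 274.03506034] obs 345.4,275.3
XB [0.518 0.01 ]
z [ 0.006 -0.349]
YB [ 0.007 -0.384]
u [-0.193 -0.326]
122 top [[ 536.6 -122.9  122. ]] side [[ 538.7 -123.2  122. ]]
125 top [[ 536.4 -122.5  125. ]] side [[ 538.2 -125.6  125. ]]
128 top [[ 536.2 -122.   128. ]] side [[ 537.6 -128.   128. ]]
131 top [[ 536.  -121.6  131. ]] side [[ 537.  -130.4  131. ]]
[537.2, -127.2, 128.6] [337.69909176 300.32380713] [402.56799591 238.01684387] base [346.00369513 313.63885504] [401.73037002 232.99044181]
[537.5, -124.5, 126] [337.52771484 300.08721392] [401.34759244 237.96018568] base [345.80519872 313.35786363] [400.54905834 232.94486693]
```

```bash
python3 - <<'E'
from h import *
u=axis(22.5); U=np.array([523.1,-79.3,241.7])-92.6*u+3.9*XB-[0,0,3.6]; tip=np.array([538,-125,125.5])
print(U.round(1))
for k in(25,10): print(k,shift(165.9,tip+k*u-U))
print("per -10mm along u",shift(165.9,-10*u))
E
```

```text
[561.2 -89.  152.5]
25 [ 23.3 -40.5   4. ]
10 [ 17.6 -40.5  17.8]
per -10mm along u [-3.8 -0.   9.2]
```

Call:
{"op": "move_arm", "data": {"commands": [[[6, -10, 1], 0], [[12, -20, 2], 0], [[18, -30, 3], 0], [[23.3, -40.5, 4], 0], [[20.5, -40.5, 11], 0], [[17.6, -40.5, 17.8], 0], [[17.6, -40.5, 17.8], 0], [[17.6, -40.5, 17.8], 0]]}}

```text
t: 11.25
ee_pos: [495.8, -113.1, 211.2]
tcp_rot: [-0.384, -3.117, -0.001]
force: [-0.5, 0.1, -2.0]
finger_gap: 38.7
grip_force: 45.1
```

```bash
python3 - <<'E'
from h import *
state()
s,ds=viewer.snapshot("side");t,dt=viewer.snapshot("top")
cv2.imwrite("pics/side6.png",s);np.save("side6.npy",ds);cv2.imwrite("pics/top6.png",t)
cv2.imwrite("pics/crop6.png",np.hstack([cv2.resize(s[265:345,310:375],(488,600),interpolation=cv2.INTER_CUBIC),cv2.resize(t[190:270,365:405],(300,600),interpolation=cv2.INTER_CUBIC)]))
L,Rr=edges(s,(105,120,30),(125,255,255),(315,262,365,300)); print([(int(l[1]),l[0],r[0]) for l,r in zip(L,Rr)])
E
```

```text
t 11.25 [ 495.8 -113.1  211.2] psi 166.0 z [-0.001  0.001 -1.   ] F [-0.5  0.1 -2. ] gap 38.7 gf 45.1 q [-0.36  0.   -0.    1.57  0.   -0.11]
[(262, np.float64(318.5), np.float64(323.5)), (263, np.float64(318.5), np.float64(324.5)), (264, np.float64(318.5), np.float64(325.5)), (265, np.float64(319.5), np.float64(325.5)), (266, np.float64(319.5), np.float64(326.5)), (267, np.float64(319.5), np.float64(327.5)), (268, np.float64(319.5), np.float64(327.5)), (269, np.float64(318.5), np.float64(328.5)), (270, np.float64(318.5), np.float64(329.5)), (271, np.float64(318.5), np.float64(329.5)), (272, np.float64(318.5), np.float64(330.5)), (273, np.float64(318.5), np.float64(331.5)), (274, np.float64(318.5), np.float64(331.5)), (275, np.float64(319.5), np.float64(332.5)), (276, np.float64(319.5), np.float64(332.5)), (277, np.float64(319.5), np.float64(333.5)), (278, np.float64(319.5), np.float64(334.5)), (279, np.float64(319.5), np.float64(334.5)), (280, np.float64(319.5), np.float64(334.5)), (281, np.float64(319.5), np.float64(334.5)), (282, np.float64(319.5), np.float64(333.5)), (283, np.float64(318.5), np.float64(333.5)), (284, np.float64(314.5), np.float64(332.5)), (285, np.float64(315.5), np.float64(331.5)), (286, np.float64(316.5), np.float64(330.5)), (287, np.float64(316.5), np.float64(329.5)), (288, np.float64(317.5), np.float64(327.5)), (289, np.float64(318.5), np.float64(325.5))]
```

View pics/crop6.png

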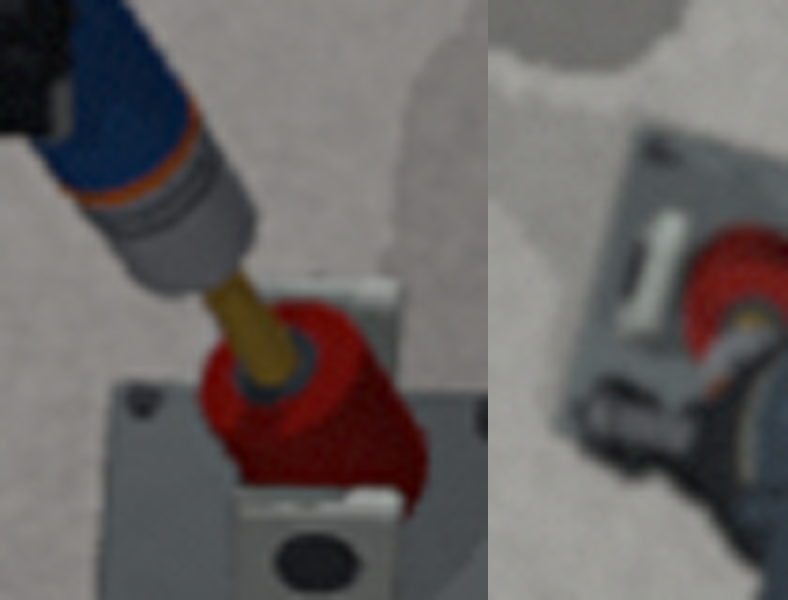

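The foot's underside centre is at about (198,252) in the crop, which puts it on the nipple axis just above the tip. The leans match. I'll advance along the axis and watch the force.

Call:
{"op": "move_arm", "data": {"commands": [[[-1.5, 0, 3.7], 0], [[-3, 0, 7.4], 0], [[-4.6, 0, 11], 0], [[-6.1, 0, 14.8], 0], [[-6.1, 0, 14.8], 0]]}}

```text
t: 11.85
ee_pos: [501.6, -114.8, 196.1]
tcp_rot: [-0.384, -3.116, -0.001]
force: [0.3, 0.5, -2.1]
finger_gap: 39.0
grip_force: 45.1
```

Call:
{"op": "move_arm", "data": {"commands": [[[-0.8, 0, 1.9], 0], [[-1.6, 0, 3.7], 0], [[-2.3, 0, 5.5], 0], [[-3.1, 0, 7.4], 0], [[-3.1, 0, 7.4], 0]]}}

```text
t: 12.35
ee_pos: [504.8, -115.6, 189.3]
tcp_rot: [-0.385, -3.117, -0.0]
force: [0.6, -0.5, -2.1]
finger_gap: 38.6
grip_force: 45.1
```

```bash
python3 - <<'E'
from h import *
s,_=state(); print((s["force"]@XB).round(1),(s["force"]@YB).round(1),s["wrist_torque"].round(2))
E
```

```text
t 12.35 [ 504.8 -115.6  189.3] psi 165.9 z [-0.  0. -1.] F [ 0.6 -0.5 -2.1] gap 38.6 gf 45.1 q [-0.35  0.02 -0.02  1.52  0.   -0.11]
0.7 -0.3 [-0.06  0.01  0.01]
```

Call:
{"op": "move_arm", "data": {"commands": [[[-0.8, 0, 1.8], 0], [[-1.5, 0, 3.7], 0], [[-2.3, 0, 5.5], 0], [[-3.1, 0, 7.4], 0], [[-3.1, 0, 7.4], 0]]}}

```text
t: 12.85
ee_pos: [507.8, -116.4, 181.8]
tcp_rot: [-0.385, -3.117, -0.0]
force: [-1.2, -1.0, -2.4]
finger_gap: 38.6
grip_force: 45.1
```

Call:
{"op": "move_arm", "data": {"commands": [[[-0.4, 0, 0.9], 0], [[-0.8, 0, 1.8], 0], [[-1.2, 0, 2.8], 0], [[-1.2, 0, 2.8], 0]], "grip_force": 80}}

```text
t: 13.25
ee_pos: [509.1, -116.7, 179.8]
tcp_rot: [0.385, 3.118, -0.0]
force: [-0.6, -0.4, -0.5]
finger_gap: 38.6
grip_force: 80.9
```

```bash
python3 - <<'E'
from h import *
s,_=state(); print((s["force"]@XB).round(1),(s["force"]@YB).round(1),s["wrist_torque"].round(2))
E
```

```text
t 13.25 [ 509.1 -116.7  179.8] psi 165.9 z [ 0. -0. -1.] F [-0.6 -0.4 -0.5] gap 38.6 gf 80.9 q [-0.35  0.03 -0.03  1.5  -0.   -0.11]
-0.5 -0.5 [ 0.08  0.18 -0.  ]
```

Call:
{"op": "move_arm", "data": {"commands": [[[-0.4, 0, 0.9], 0], [[-0.4, 0, 0.9], 0]], "grip_force": 100}}

```text
t: 13.45
ee_pos: [509.2, -116.8, 179.6]
tcp_rot: [0.384, 3.118, -0.0]
force: [-3.5, 1.2, 4.0]
finger_gap: 37.8
grip_force: 99.9
```

Call:
{"op": "move_arm", "data": {"commands": [[[-0.4, 0, 0.9], 0], [[-0.4, 0, 0.9], 0]]}}

```text
t: 13.65
ee_pos: [509.7, -116.9, 178.8]
tcp_rot: [0.384, 3.118, -0.0]
force: [-4.1, 0.9, 6.1]
finger_gap: 37.9
grip_force: 100.1
```

Call:
{"op": "move_arm", "data": {"commands": [[[-0.4, 0, 0.9], 0], [[-0.4, 0, 0.9], 0]]}}

```text
t: 13.85
ee_pos: [510.0, -117.0, 178.1]
tcp_rot: [0.385, 3.118, -0.0]
force: [-5.0, 1.1, 7.3]
finger_gap: 38.1
grip_force: 100.2
```

```bash
python3 - <<'E'
from h import *
s,_=state(); print((s["force"]@XB).round(1),(s["force"]@YB).round(1),s["wrist_torque"].round(2))
E
```

```text
t 13.85 [ 510.  -117.   178.1] psi 165.9 z [ 0. -0. -1.] F [-5.   1.1  7.3] gap 38.1 gf 100.2 q [-0.35  0.04 -0.03  1.5  -0.   -0.11]
-5.2 -0.1 [ 0.26  1.   -0.01]
```

Call:
{"op": "move_arm", "data": {"commands": [[[-0.4, 0, 0.9], 0], [[-0.8, 0, 1.8], 0], [[-0.8, 0, 1.8], 0]], "grip_force": 110}}

```text
t: 14.15
ee_pos: [510.7, -117.2, 176.4]
tcp_rot: [0.384, 3.118, -0.001]
force: [-5.8, 1.0, 6.8]
finger_gap: 37.9
grip_force: 109.2
```

Call:
{"op": "move_arm", "data": {"commands": [[[-0.4, 0, 0.9], 0], [[-0.8, 0, 1.8], 0], [[-0.8, 0, 1.8], 0]]}}

```text
t: 14.45
ee_pos: [511.7, -117.4, 173.9]
tcp_rot: [0.385, 3.117, -0.0]
force: [-3.5, -0.2, 3.9]
finger_gap: 37.8
grip_force: 109.5
```

Call:
{"op": "move_arm", "data": {"commands": [[[-0.4, 0, 0.9], 0], [[-0.8, 0, 1.8], 0], [[-0.8, 0, 1.8], 0]]}}

```text
t: 14.75
ee_pos: [512.8, -117.7, 170.9]
tcp_rot: [0.385, 3.118, -0.0]
force: [-1.9, -0.2, 2.2]
finger_gap: 37.5
grip_force: 109.8
```

```bash
python3 - <<'E'
from h import *
s,_=state(); print((s["force"]@XB).round(1),(s["force"]@YB).round(1),s["wrist_torque"].round(2))
E
```

```text
t 14.75 [ 512.8 -117.7  170.9] psi 165.9 z [ 0. -0. -1.] F [-1.9 -0.2  2.2] gap 37.5 gf 109.8 q [-0.35  0.05 -0.04  1.49 -0.   -0.11]
-1.8 -0.7 [-0.01  0.34 -0.04]
```

Call:
{"op": "move_arm", "data": {"commands": [[[-0.4, 0, 0.9], 0], [[-0.8, 0, 1.8], 0], [[-0.8, 0, 1.8], 0]]}}

```text
t: 15.05
ee_pos: [513.4, -117.9, 169.6]
tcp_rot: [0.385, 3.118, -0.0]
force: [-2.3, 0.5, 3.6]
finger_gap: 37.7
grip_force: 109.8
```

Call:
{"op": "move_arm", "data": {"commands": [[[-0.4, 0, 0.9], 0], [[-0.6, 0, 1.4], 0], [[-0.6, 0, 1.4], 0]]}}

```text
t: 15.35
ee_pos: [513.7, -117.9, 168.7]
tcp_rot: [-0.385, -3.118, 0.0]
force: [-5.0, 0.5, 4.8]
finger_gap: 37.6
grip_force: 109.9
```

Call:
{"op": "move_arm", "data": {"commands": [[[-0.4, 0, 0.9], 0], [[-0.4, 0, 0.9], 0], [[-0.4, 0, 0.9], 0]]}}

```text
t: 15.65
ee_pos: [514.0, -118.0, 168.3]
tcp_rot: [-0.385, -3.118, 0.0]
force: [-4.1, 1.5, 7.1]
finger_gap: 37.8
grip_force: 110.1
```

```bash
python3 - <<'E'
from h import *
s,_=state(); print((s["force"]@XB).round(1),(s["force"]@YB).round(1),s["wrist_torque"].round(2), "axial",(s["force"]+[0,0,2.2])@axis(22.5))
E
```

```text
t 15.65 [ 514.  -118.   168.3] psi 165.9 z [-0. -0. -1.] F [-4.1  1.5  7.1] gap 37.8 gf 110.1 q [-0.35  0.05 -0.04  1.48 -0.   -0.11]
-4.3 0.5 [0.22 0.99 0.02] axial 10.213502811879508
```

Call:
{"op": "move_arm", "data": {"commands": [[[-0.4, 0, 0.9], 0], [[-0.6, 0, 1.4], 0], [[-0.6, 0, 1.4], 0], [[-0.6, 0, 1.4], 0]]}}

```text
t: 16.05
ee_pos: [514.3, -118.1, 167.7]
tcp_rot: [-0.384, -3.118, 0.001]
force: [-5.9, 0.9, 9.8]
finger_gap: 37.6
grip_force: 110.5
```

```bash
python3 - <<'E'
from h import *
s,_=state(); print((s["force"]@XB).round(1),(s["force"]@YB).round(1),s["wrist_torque"].round(2), "axial",(s["force"]+[0,0,2.2])@axis(22.5))
s,ds=viewer.snapshot("side"); cv2.imwrite("pics/side7.png",s)
cv2.imwrite("pics/crop7.png",cv2.resize(s[240:350,290:400],(600,600),interpolation=cv2.INTER_CUBIC))
L,Rr=edges(s,(105,120,30),(125,255,255),(322,262,365,310)); print([(int(l[1]),r[0]) for l,r in zip(L,Rr)])
E
```

```text
t 16.05 [ 514.3 -118.1  167.7] psi 165.9 z [-0. -0. -1.] F [-5.9  0.9  9.8] gap 37.6 gf 110.5 q [-0.35  0.05 -0.04  1.48 -0.   -0.11]
-5.9 -0.6 [0.25 1.32 0.01] axial 13.371786435245944
[(277, np.float64(333.5)), (278, np.float64(334.5)), (279, np.float64(334.5)), (280, np.float64(335.5)), (281, np.float64(336.5)), (282, np.float64(336.5)), (283, np.float64(337.5)), (284, np.float64(337.5)), (285, np.float64(338.5)), (286, np.float64(339.5)), (287, np.float64(340.5)), (288, np.float64(340.5)), (289, np.float64(341.5)), (290, np.float64(341.5)), (291, np.float64(342.5)), (292, np.float64(343.5)), (293, np.float64(343.5)), (294, np.float64(344.5)), (295, np.float64(344.5)), (296, np.float64(344.5)), (297, np.float64(344.5)), (298, np.float64(343.5)), (299, np.float64(343.5)), (300, np.float64(342.5)), (301, np.float64(341.5)), (302, np.float64(340.5)), (303, np.float64(338.5)), (304, np.float64(337.5)), (305, np.float64(334.5))]
```

View pics/crop7.png

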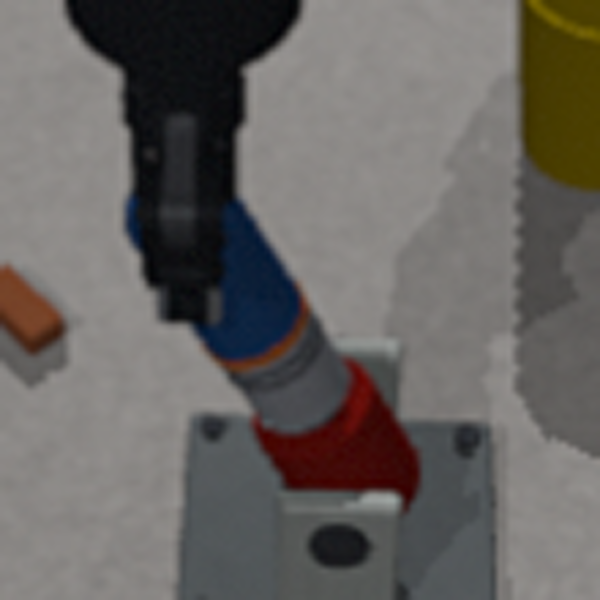

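The tank is seated on the red head and aligned with it, with the foot at about (310,400) in the crop. I'll hold, confirm it's steady, and hand in.

Call:
{"op": "move_arm", "data": {"commands": [[[-0.2, 0, 0.5], 0], [[-0.2, 0, 0.5], 0], [[-0.2, 0, 0.5], 0], [[-0.2, 0, 0.5], 0], [[-0.2, 0, 0.5], 0], [[-0.2, 0, 0.5], 0]]}}

```text
t: 16.7
ee_pos: [514.3, -118.1, 167.5]
tcp_rot: [-0.384, -3.118, 0.001]
force: [-6.4, 0.9, 11.0]
finger_gap: 37.4
grip_force: 110.6
```

```bash
python3 - <<'E'
from h import *
s=cv2.imread("pics/side7.png"); L,Rr=edges(s,(105,120,30),(125,255,255),(322,277,365,295))
print("lean",(lean_from_line("side",Rr)[0]))
s,_=state(); a=(s["force"]+[0,0,2.2])@axis(22.5); print(a)
if 10<a<22: print(manip.sign_off())
E
```

```text
lean 23.372161622825686
t 16.70 [ 514.3 -118.1  167.5] psi 165.9 z [-0. -0. -1.] F [-6.4  0.9 11. ] gap 37.4 gf 110.6 q [-0.35  0.05 -0.04  1.48 -0.   -0.11]
14.622820188882732
the job is handed in; nothing more can be done
None
```

The job is handed in at 16.7 s: the tank sits on the leaning nipple (tank lean about 23°, nipple about 22°), past the click, still gripped and pressed along the nipple's axis with about 15 N.

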